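# Snap the cover onto the fuse box and keep it pressed

### The job

Pick up the loose flat cover by its grip rib, lay it level on the open fuse box between the corner guides so that it rests on the two spring catches, then press it straight down, firmly but without ramming it, until both catches snap over its edge and it sits flush on the box. Do not let go: the program finishes while still pressing the cover down on the box with about 10 newtons. Leave the other things where they are.

Things in the scene. Friction and masses are not known exactly. Their poses are not given: they have to be found in the camera images.
- cover: Loose grey plastic cover, 0.08 kg, lying flat on the riser shelf, rib up: a flange 100 x 70 x 4 mm, on it a raised panel 80 x 56 mm (top 7 mm above the underside) and along the middle an upright grip rib 50 mm long (along x), 14 mm thick (along y), top 36 mm above the underside. Origin: centre of the underside; x along the 100 mm length and the rib, z up. Same after a half turn about z.
- cover_grip (a point): Point in the middle of the cover's grip rib, 26 mm above the centre of the cover's underside: pinch the rib here, across its 14 mm (along the cover's y).
- fuse_box: Open fuse box fixed to the riser shelf: black housing 103 x 73 mm, 34 mm high, fuses sunk inside, on a steel plate 122 x 86 x 4 mm; a corner guide at each corner and, in the middle of each short end, an upright sprung steel catch 28 mm wide, 60 mm high. Origin: centre of the underside, on the shelf's top; x along its length, z up. The cover fits either way round (half turn).
- fuse_box_seat (a point): Centre of the housing's flat top rim, 34 mm above the shelf, axes as the fuse box. The cover is home with its underside here. Laid on loosely it rests on the catches' sloping noses about 19 mm above this point; 10 to 25 N straight down spreads them, the force drops about 9 mm above, and the catches spring back over the flange at about 2.5 mm.
- fuse_box_guide (a point): Inner corner of the guide at the +x +y corner of the fuse box, 50 mm above the shelf, at x = 51.5, y = 36.5 mm of the box. The four guides' inner faces are upright below this height (the cover has 1.5 mm play each way) and flare outward by 6 mm above it, up to 60 mm above the shelf.
- catch_a (a joint): Spring catch at the fuse box's +x end, hinged at its foot: 0 = upright (its rest, and when closed over the cover); grows to about 0.15 rad as the cover's edge forces it outward. Its nose reaches 4 to 5 mm in over a seated cover's flange, its flat underside 6.5 mm above the seat.
- catch_b (a joint): The same catch at the fuse box's -x end, with the same meaning of its values.
- spark_plug: Bystander: white and grey spark plug lying on the riser shelf, 19 x 78 x 22 mm; origin at the centre of its underside. Leave it alone.
- black_tape: Bystander: roll of black tape lying flat, 62 mm across, 18 mm high; origin at the centre of its underside. Leave it alone.
- hex_key_tool: Bystander: dark L-shaped hex key lying flat, 35 x 95 x 6 mm; origin at the centre of its underside. Leave it alone.
- riser_top (a point): Point on the top of the wooden riser shelf, 145 mm above the cart's surface, about 190 mm deep and 615 mm long, that stands over the sockets at the back of the cart and carries all things of the task. A notch in its front edge lets a tall tool stand through; between it and the robot stands the rack of tall socket tools (solid up to 180 mm, bars to 470 mm).
- driver_rack_top (a point): Top of the highest screwdriver handle in the row of screwdrivers on the left bench, 310 mm above the cart's surface, between the arm's start and the work: rise above it before crossing to the work.

How it is judged:
On the way, in this order (a step that is already met when the one before it is completed fails the run):
1. the cover is picked up and brought over the fuse box, clear above its guides and roughly level (z of cover in the frame of fuse_box_seat above 0.028 m and horizontal distance between cover and fuse_box below 0.03 m and angle between cover's own z axis and vertical below 0.3 rad).
2. the cover lies level between the guides on the two catches, not yet snapped (z of cover in the frame of fuse_box_seat between 0.006 and 0.024 m and horizontal distance between cover and fuse_box below 0.006 m and angle between the z axis of cover and the z axis of fuse_box, either way round below 0.15 rad and angle between the x axis of cover and the x axis of fuse_box, either way round below 0.12 rad), for 0.05 s.
3. the cover is flush on the rim and both catches have snapped over it (z of cover in the frame of fuse_box_seat below 0.0015 m and angle between the z axis of cover and the z axis of fuse_box, either way round below 0.03 rad and horizontal distance between cover and fuse_box below 0.005 m and value of joint each of catch_a, catch_b below 0.04 rad), for 0.2 s.
At the end, for the whole second after the job is handed in: The cover is home: underside within 1.5 mm of the fuse box's rim, level with it within 0.03 rad, centred within 5 mm, both catches sprung back over its flange (each under 0.04 rad); and through the last second the fingers still touch the cover and it bears on the fuse box with 4 to 40 N (all of step 3 and angle between cover's own z axis and vertical below 0.1 rad and contact force between the fingers and cover above 2 N and contact force between cover and fuse_box between 4 and 40 N); the arm keeps its last pose, push and grip.
It fails at once if the spark plug, the black tape or the hex key is moved by more than 3 cm (distance of any of spark_plug, black_tape, hex_key_tool from where it was at the start of the episode above 0.03 m).
It fails at once if the cover is rammed on to the box with more than 80 N (contact force between cover and fuse_box above 80 N).
It also fails if it takes over 61 s, if anything falls off the work surface, if the arm or the gripper's body presses on something with over 40 N, if the wrist force passes 120 N, or if a joint passes its speed limit or range.

### The arm

A 6-joint arm with a two-finger parallel gripper is mounted at the origin on a cart in front of the work surface, level with it; the furniture and walls round the work are solid. World frame = base frame: x ahead of the robot, y to its left, z up, the work surface at z = 0. Lengths are in m, angles in rad, forces in N, time in s.
With the tool pointing down it reaches from about 0.35 to 0.775 m from the base axis. Payload 7.3 kg.
Tool frame: the origin (TCP) lies at the centre of the arm's flange, where the gripper is bolted on; the fingertips stand 178 mm ahead of it and the grasp point (between the pads) lies 159 mm ahead of it; z points along the fingers, y is the line along which they close (so a half turn about z gives the same grasp; the last joint's range is limited). The gripper opens to 92 mm and grips with 3 to 60 N. Pads are 19 mm wide; open, the fingers measure 130 mm over their backs; the gripper's body (75 mm by 190 mm) begins 47 mm behind the grasp point.
Start: joints at [-1.433, 0.342, 1.524, -0, 1.275, -0.146], TCP at [0.147, -0.504, 0.405] pointing down, gripper open.
Joint ranges: [-2.53, 2.53], [-0.77, 2.02], [0.04, 2.7], [-1, 4.14], [0.28, 2.66], [-3.11, 3.11]. Speed limits (rad/s): [2.57, 2.57, 3.14, 3.14, 3.14, 3.14].

### API

Orientations are given as [roll, pitch, yaw] about the fixed x, y, z axes, in that order (R = Rz(yaw) Ry(pitch) Rx(roll)).
In Python, from cell import robot gives the robot as it stands.
- The arm moves only by the tool drive_effector, called after "Request:" by a JSON object that holds its "name" and its "arguments", one argument or row to a line. Schema: {"type":"object","properties":{"rows":{"type":"array","items":{"type":"object","properties":{"d":{"type":"array","items":{"type":"number"},"minItems":3,"maxItems":3},"turn_vec":{"type":"array","items":{"type":"number"},"minItems":3,"maxItems":3}},"additionalProperties":false},"minItems":1,"maxItems":8},"jaw":{"type":"number"},"squeeze":{"type":"number"},"only":{"type":"string"},"quiet":{"type":"boolean"},"lines":{"type":"string"}},"required":["rows"],"additionalProperties":false}. rows is a list of rows, 1 to 8 of them, each an object with the fields d (a list: dx, dy, dz in m), turn_vec (a list: a rotation vector rx, ry, rz in rad); a field left out counts as zero; each row shifts and turns the commanded pose from where the row before left it, along the tool's axes as they then stand; what a row does not reach is not made up. A row lasts 1/12 s, in which the tool goes at most 0.0417 m and 0.125 rad, less where a joint would pass 70% of its speed; a pose out of reach is approached as far as the arm can. jaw is the finger opening in m, set as the call begins (left out keeps the last). The fingers move at their own pace and stop on an object; squeeze is the grip in N (left out, the last holds). Time passes only in rows, so rows that do not move let the fingers close. The tool returns the time, the measured TCP pose, the force, the opening and the grip force at its end. only (a regular expression) keeps the lines of the reply that match it, lines (a string "A,B") keeps lines A to B, and quiet returns only ok. Input that does not fit is refused with a message, and nothing moves.
- robot.observe(): the state, without advancing time (a new reading comes with each control period).
- robot.read_camera(name): name is "scene" or "side" or "wrist"; returns a dict with "image" (384x512x3 uint8, red, green, blue), "fx", "fy", "cx", "cy" (pixels), "pose" (4x4, takes a point from camera to world coordinates). Camera axes: x right, y down, z forward; pixel columns grow to the right and rows downward; lengths in m; the calibration is good to about 2 mm. A picture is of the moment at which its call begins. There is no depth.
- robot.hand_in(): hands the job in; it is judged then, once.
The state is a dict: "time": time; "qpos": joint angles; "qvel": joint speeds; "joint_efforts": joint torques, N m; "tool_pos": TCP position; "tool_rot": TCP orientation; "contact_force": force on the tool from outside, world axes, zero at the start; "torque": the same for the moment, N m; "opening": finger opening in m; "grip_force": force on a finger pad.
Only numpy, scipy, OpenCV 4.12 (cv2) and the standard library are available. Lean on these libraries where they do the work, as an engineer would, in place of code of your own. Each camera call takes 0.05 s, during which the arm holds its last target. There are 200 camera calls.

## Working session

There is one attempt and no reset: what is moved stays moved. The work goes in short steps, Python scripts to look and compute and a tool call to move; the robot and the scene stay as the last step left them, time stands still between calls to the robot, and variables do not carry over. Pictures are saved under pics/ and viewed, at most 10 in all, crops included, and the job is handed in when it is done.

```bash
mkdir -p pics; ls
```

Create h.py:
```python
import numpy as np,cv2,pickle
from cell import robot
def snap(n,f):
    c=robot.read_camera(n); cv2.imwrite(f'pics/{f}.png',c['image'][:,:,::-1]); pickle.dump(c,open(f'pics/{f}.pkl','wb')); return c
def crop(f,x0,y0,x1,y1,s,out):
    i=cv2.imread(f'pics/{f}.png')[y0:y1,x0:x1]; cv2.imwrite(f'pics/{out}.png',cv2.resize(i,None,fx=s,fy=s,interpolation=cv2.INTER_CUBIC))
def ray(f,u,v):
    c=pickle.load(open(f'pics/{f}.pkl','rb')); P=np.array(c['pose']); d=P[:3,:3]@[(u-c['cx'])/c['fx'],(v-c['cy'])/c['fy'],1]; return P[:3,3],d
def onz(f,u,v,z):
    o,d=ray(f,u,v); return o+d*(z-o[2])/d[2]
def proj(f,p):
    c=pickle.load(open(f'pics/{f}.pkl','rb')); P=np.array(c['pose']); q=P[:3,:3].T@(np.array(p)-P[:3,3]); return q[0]/q[2]*c['fx']+c['cx'],q[1]/q[2]*c['fy']+c['cy']
```

Run:
```python
from h import *
for n in ['scene','side']:
    c=snap(n,n+'0'); print(n,np.round(c['pose'],3).tolist(),c['fx'])
a=cv2.imread('pics/scene0.png');b=cv2.imread('pics/side0.png')
cv2.imwrite('pics/both0.png',cv2.resize(np.vstack([a,b]),(400,600)))
print(robot.observe())
```

```text
pics
scene [[0.294, 0.803, -0.519, 1.188], [0.956, -0.239, 0.172, -0.054], [0.013, -0.546, -0.837, 1.207], [0.0, 0.0, 0.0, 1.0]] 378.54827163703703
side [[-0.981, -0.076, 0.18, 0.399], [-0.195, 0.451, -0.871, 1.183], [-0.015, -0.889, -0.458, 0.839], [0.0, 0.0, 0.0, 1.0]] 394.86980484680424
{'time': 0.1, 'qpos': array([-1.43297882e+00,  3.42670336e-01,  1.52492305e+00, -1.76427280e-05,
        1.27540805e+00, -1.45997322e-01]), 'qvel': array([-0.00125452, -0.00190267, -0.00255154, -0.00025954,  0.00016542,
        0.00015706]), 'joint_efforts': array([ 1.76404235e-03, -4.32003880e+01, -2.44693816e+01,  7.19001051e-02,
        5.26130840e-02, -4.41042198e-05]), 'tool_pos': array([ 0.14701435, -0.50387195,  0.40410477]), 'tool_rot': array([-3.14019640e+00, -1.88256606e-04,  2.83819842e-01]), 'contact_force': array([-0.41809041, -0.60478603, -0.01278032]), 'torque': array([-0.0554243 ,  0.01257095,  0.01550412]), 'grip_force': 0.0, 'opening': 0.09159806531320078}
```

View pics/scene0.png

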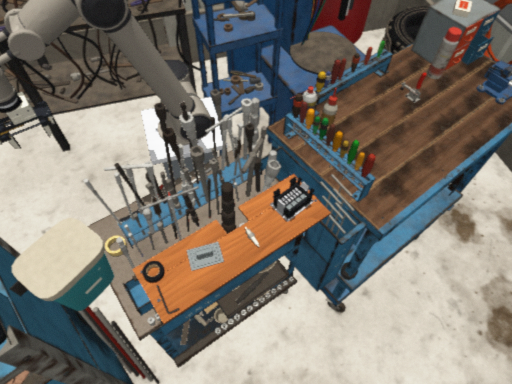

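View pics/side0.png

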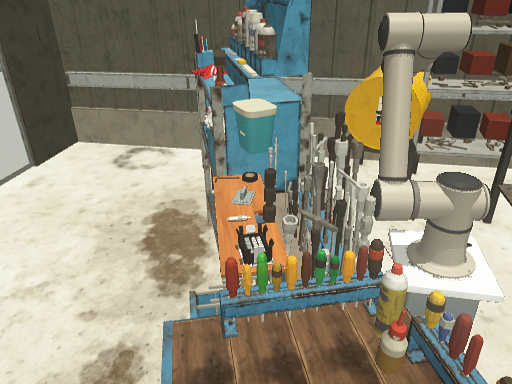

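The scene view shows the cover at about (205,256), the fuse box at (293,198), tape at (153,271), plug at (251,236) and hex key at (163,300). I'll enlarge it.

Run:
```python
from h import *
crop('scene0',175,165,335,285,5,'c1')
for u,v in [(205,256),(293,198),(230,210),(330,212),(225,185)]: print(onz('scene0',u,v,.145).round(3))
```

```text
[ 0.69  -0.044  0.145]
[0.569 0.285 0.145]
[0.554 0.071 0.145]
[0.655 0.382 0.145]
[0.452 0.08  0.145]
```

View pics/c1.png

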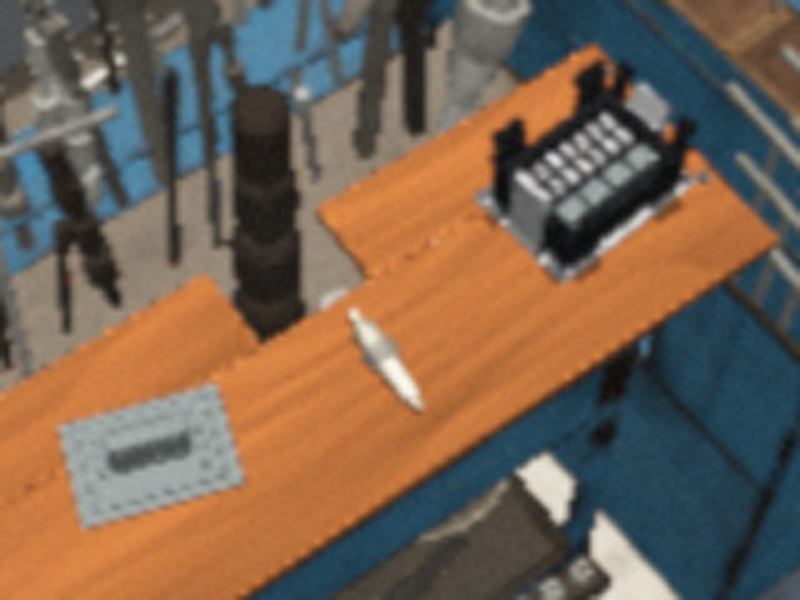

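The crop shows cover corners at crop (62,428), (215,385), (243,482), (85,527). The box plate's corners are near (478,195), (557,280), (705,178). A tall black tool stands at (267,330), top at (262,95), between the cover and the box.

Run:
```python
from h import *
g=lambda x,y,z:onz('scene0',175+x/5-.4,165+y/5-.4,z)
C=np.array([g(x,y,.149) for x,y in [(62,428),(215,385),(243,482),(85,527)]])
print('cover',C.round(4),C.mean(0).round(4))
for a,b in [(0,1),(3,2),(0,3),(1,2)]:
    d=C[b]-C[a]; print(np.linalg.norm(d).round(4),np.degrees(np.arctan2(d[1],d[0])).round(1))
print('rib',g(150,445,.181))
B=np.array([g(x,y,.149) for x,y in [(478,195),(557,280),(705,178)]]);print('box',B,(B[0]+B[2])/2)
for i,j in [(0,1),(1,2)]:
    d=B[j]-B[i]; print(np.linalg.norm(d),np.degrees(np.arctan2(d[1],d[0])))
b=g(267,330,.145);print('tool base',b)
o,d=ray('scene0',175+262/5,165+95/5)
print('tool top',[ (o+d*(z-o[2])/d[2]).round(3) for z in (.25,.3,.35,.4)])
```

```text
cover [[ 0.6571 -0.0926  0.149 ]
 [ 0.6557  0.0037  0.149 ]
 [ 0.7233  0.0041  0.149 ]
 [ 0.7241 -0.0925  0.149 ]] [ 0.6901 -0.0443  0.149 ]
0.0964 90.9
0.0966 90.5
0.067 0.1
0.0676 0.3
rib [ 0.69884546 -0.0441742   0.181     ]
box [[0.57035279 0.20375435 0.149     ]
 [0.64615457 0.23208532 0.149     ]
 [0.60095035 0.35294823 0.149     ]] [0.58565157 0.27835129 0.149     ]
0.08092314376884391 20.493267651945867
0.12903977613651044 110.50641880182121
tool base [0.6256135  0.04479043 0.145     ]
tool top [array([0.524, 0.075, 0.25 ]), array([0.558, 0.068, 0.3  ]), array([0.593, 0.061, 0.35 ]), array([0.628, 0.055, 0.4  ])]
```

Request:
{"name": "drive_effector", "arguments": {
  "rows": [
    {"d": [0,0,-0.04]},
    {"d": [0,0,-0.04]},
    {"d": [0,0,-0.04]},
    {"d": [0,0,-0.04]},
    {"d": [0,0,-0.04]},
    {"d": [0,0,-0.04]}
  ]
}}

```text
time: 0.6
tool_pos: [0.147, -0.5034, 0.6466]
tool_rot: [-3.141, -0.0, 0.284]
contact_force: [-0.1, -1.9, -0.6]
opening: 0.0919
grip_force: 0.0
```

Request:
{"name": "drive_effector", "arguments": {
  "rows": [
    {"d": [0,0,-0.01],"turn_vec": [0,0,-0.12]},
    {"d": [0,0,-0.01],"turn_vec": [0,0,-0.12]},
    {"d": [0,0,-0.01],"turn_vec": [0,0,-0.12]},
    {"d": [0,0,-0.01],"turn_vec": [0,0,-0.12]},
    {"d": [0,0,-0.01],"turn_vec": [0,0,-0.12]},
    {"turn_vec": [0,0,-0.12]},
    {"turn_vec": [0,0,-0.12]},
    {"turn_vec": [0,0,-0.12]}
  ]
}}

```text
time: 1.27
tool_pos: [0.147, -0.5042, 0.6944]
tool_rot: [-3.141, -0.001, 1.25]
contact_force: [-0.3, 1.6, 0.6]
opening: 0.0914
grip_force: 0.0
```

Request:
{"name": "drive_effector", "arguments": {
  "rows": [
    {"turn_vec": [0,0,-0.12]},
    {"turn_vec": [0,0,-0.12]},
    {"turn_vec": [0,0,-0.096]},
    {}
  ]
}}

```text
time: 1.6
tool_pos: [0.147, -0.5042, 0.6943]
tool_rot: [-3.141, -0.001, 1.583]
contact_force: [-0.0, 1.1, 0.0]
opening: 0.0917
grip_force: 0.0
```

Request:
{"name": "drive_effector", "arguments": {
  "rows": [
    {"d": [0.029,0.029,0]},
    {"d": [0.029,0.029,0]},
    {"d": [0.029,0.029,0]},
    {"d": [0.029,0.029,0]},
    {"d": [0.029,0.029,0]},
    {"d": [0.029,0.029,0]},
    {"d": [0.029,0.029,0]},
    {"d": [0.029,0.029,0]}
  ]
}}

```text
time: 2.27
tool_pos: [0.3778, -0.2681, 0.6947]
tool_rot: [-3.142, 0.0, 1.576]
contact_force: [0.3, -0.5, -0.4]
opening: 0.092
grip_force: 0.0
```

Request:
{"name": "drive_effector", "arguments": {
  "rows": [
    {"d": [0.029,0.029,0]},
    {"d": [0.029,0.029,0]},
    {"d": [0.029,0.029,0]},
    {"d": [0.029,0.029,0]},
    {"d": [0.029,0.029,0]},
    {"d": [0.029,0.029,0]},
    {"d": [0.029,0.029,0]},
    {}
  ]
}}

```text
time: 2.93
tool_pos: [0.5831, -0.0606, 0.6908]
tool_rot: [-3.137, -0.003, 1.583]
contact_force: [-0.4, -0.3, -0.8]
opening: 0.0918
grip_force: 0.0
```

```bash
python3 -c "
from h import *
c=snap('wrist','w1');print(np.round(c['pose'],3))"
```

```text
[[ 1.     0.014 -0.002  0.582]
 [ 0.013 -0.957 -0.29   0.021]
 [-0.006  0.29  -0.957  0.671]
 [ 0.     0.     0.     1.   ]]
```

View pics/w1.png

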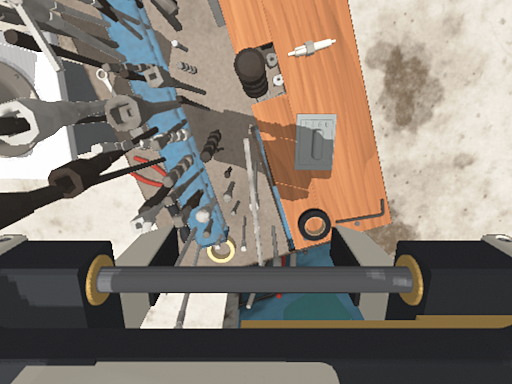

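The wrist view shows the cover with flange corners near (298,113), (335,115), (333,171), (295,167). The path down to it is clear of the tall tool at (250,75).

Run:
```python
from h import *
C=np.array([onz('w1',u,v,.149) for u,v in [(298,113),(335,115),(333,171),(295,167)]]);print(C.round(4),C.mean(0))
for a,b in [(3,0),(2,1)]:
    d=C[b]-C[a]; print(np.linalg.norm(d).round(4),np.degrees(np.arctan2(d[1],d[0])).round(1))
```

```text
[[ 0.656   0.0073  0.149 ]
 [ 0.7206  0.0048  0.149 ]
 [ 0.7263 -0.095   0.149 ]
 [ 0.6559 -0.0885  0.149 ]] [ 0.68969351 -0.04284736  0.149     ]
0.0958 90.0
0.0999 93.3
```

Request:
{"name": "drive_effector", "arguments": {
  "rows": [
    {"d": [0.004,0.03,0.02]},
    {"d": [0.004,0.03,0.02]},
    {"d": [0.004,0.03,0.02]},
    {"d": [0.004,0.017,0.035]},
    {"d": [0,0,0.04]},
    {"d": [0,0,0.04]},
    {"d": [0,0,0.04]},
    {}
  ]
}}

```text
time: 3.65
tool_pos: [0.6831, -0.049, 0.4681]
tool_rot: [-3.119, -0.004, 1.576]
contact_force: [-0.3, 1.0, -3.0]
opening: 0.0914
grip_force: 0.0
```

```bash
python3 -c "
from h import *
print(robot.observe()['tool_pos'])
c=snap('wrist','w2');crop('w2',170,60,370,210,4,'w2c')"
```

```text
[ 0.68312798 -0.04896978  0.46806026]
```

View pics/w2.png

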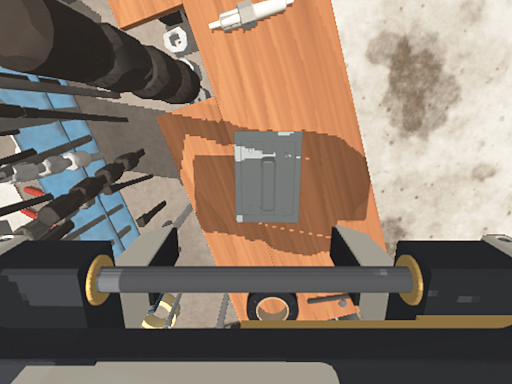

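The cover's corners are near (236,131), (301,130), (298,222), (236,221), with the rib top spanning (262–274, 160–211).

Run:
```python
from h import *
C=np.array([onz('w2',u,v,.149) for u,v in [(236,131),(301,130),(298,222),(236,221)]]);print(C.round(4),C.mean(0).round(4))
for a,b in [(3,0),(2,1)]:
    d=C[b]-C[a]; print(np.linalg.norm(d).round(4),np.degrees(np.arctan2(d[1],d[0])).round(1))
print(onz('w2',268,160,.181),onz('w2',268,211,.181))
o=robot.observe();print(o['tool_pos'],o['tool_rot'])
```

```text
[[ 0.657   0.0066  0.149 ]
 [ 0.7229  0.0081  0.149 ]
 [ 0.7249 -0.0923  0.149 ]
 [ 0.6558 -0.0922  0.149 ]] [ 0.6902 -0.0425  0.149 ]
0.0988 89.3
0.1005 91.1
[ 0.68931225 -0.01701429  0.181     ] [ 0.69034189 -0.06778636  0.181     ]
[ 0.68403269 -0.04906889  0.47475465] [-3.12927555e+00 -2.00774359e-03  1.57687593e+00]
```

Request:
{"name": "drive_effector", "arguments": {
  "rows": [
    {"d": [0.006,0.006,0.03]},
    {"d": [0,0,0.035]},
    {"d": [0,0,0.035]},
    {"d": [0,0,0.02]},
    {"d": [0,0,0.01]},
    {},
    {}
  ]
}}

```text
time: 4.28
tool_pos: [0.6919, -0.0427, 0.3533]
tool_rot: [3.136, 0.001, 1.579]
contact_force: [-0.6, 0.6, 0.3]
opening: 0.0919
grip_force: 0.0
```

```bash
python3 -c "
from h import *
o=robot.observe();print(o['tool_pos'],o['tool_rot'])
c=snap('wrist','w3')"
```

```text
[ 0.69188821 -0.04267557  0.35325882] [3.13620984e+00 1.10137375e-03 1.57883527e+00]
```

View pics/w3.png

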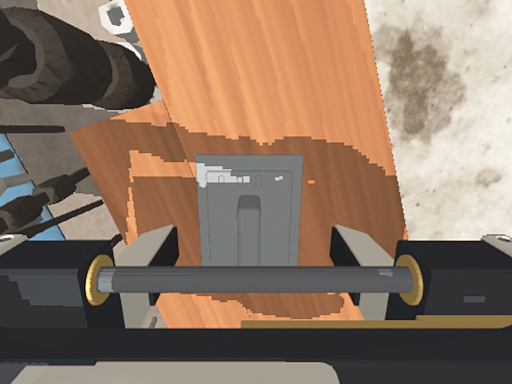

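The rib (around column 249) lies midway between the fingers. Going down and closing.

Request:
{"name": "drive_effector", "arguments": {
  "rows": [
    {"d": [0,0,0.011]},
    {"d": [0,0,0.009]},
    {},
    {}
  ]
}}

```text
time: 4.67
tool_pos: [0.6908, -0.0421, 0.329]
tool_rot: [-3.14, -0.0, 1.58]
contact_force: [0.5, 0.2, -0.5]
opening: 0.0923
grip_force: 0.0
```

Request:
{"name": "drive_effector", "arguments": {
  "rows": [
    {},
    {},
    {},
    {},
    {},
    {},
    {},
    {}
  ],
  "jaw": 0.0,
  "squeeze": 50
}}

```text
time: 5.33
tool_pos: [0.6909, -0.0421, 0.3303]
tool_rot: [3.141, 0.0, 1.58]
contact_force: [-3.0, -0.5, 2.8]
opening: 0.0434
grip_force: 1.5
```

Request:
{"name": "drive_effector", "arguments": {
  "rows": [
    {},
    {},
    {},
    {},
    {},
    {},
    {},
    {}
  ]
}}

```text
time: 6.0
tool_pos: [0.691, -0.0421, 0.3303]
tool_rot: [3.141, 0.0, 1.58]
contact_force: [-1.8, 0.3, 4.7]
opening: 0.0138
grip_force: 50.9
```

Request:
{"name": "drive_effector", "arguments": {
  "rows": [
    {"d": [0,0,-0.01]},
    {"d": [0,0,-0.02]},
    {"d": [0,0,-0.03]},
    {"d": [0,0,-0.04]},
    {"d": [0,0,-0.04]},
    {"d": [0,0,-0.04]},
    {"d": [0,0,-0.04]},
    {"d": [0,0,-0.03]}
  ]
}}

```text
time: 6.67
tool_pos: [0.6897, -0.0418, 0.5839]
tool_rot: [3.138, 0.001, 1.58]
contact_force: [1.2, 1.0, -0.8]
opening: 0.0138
grip_force: 50.8
```

Run:
```python
from h import *
a,d=ray('scene0',175+262/5,165+90/5);b,e=ray('w1',247,58)
t=np.linalg.lstsq(np.array([d,-e]).T,b-a,rcond=None)[0];print(a+d*t[0],b+e*t[1])
```

```text
[0.57180739 0.06585981 0.32428444] [0.57178675 0.06936551 0.32477556]
```

Request:
{"name": "drive_effector", "arguments": {
  "rows": [
    {"d": [0,-0.01,-0.035]},
    {"d": [0,-0.02,-0.035]},
    {"d": [0.01,-0.02,-0.02]},
    {"d": [0.03,-0.02,0]},
    {"d": [0.04,-0.01,0]},
    {"d": [0.04,0,0]},
    {"d": [0.04,0,0]},
    {}
  ]
}}

```text
time: 7.33
tool_pos: [0.6082, 0.1236, 0.6699]
tool_rot: [-3.141, -0.002, 1.588]
contact_force: [0.4, -0.1, -1.2]
opening: 0.014
grip_force: 50.9
```

```bash
python3 -c "
from h import *
o=robot.observe();print(o['tool_pos'],o['tool_rot'])
c=snap('wrist','w4')"
```

```text
[0.60821541 0.12364011 0.66987612] [-3.14110096e+00 -2.45832601e-03  1.58814277e+00]
```

View pics/w4.png

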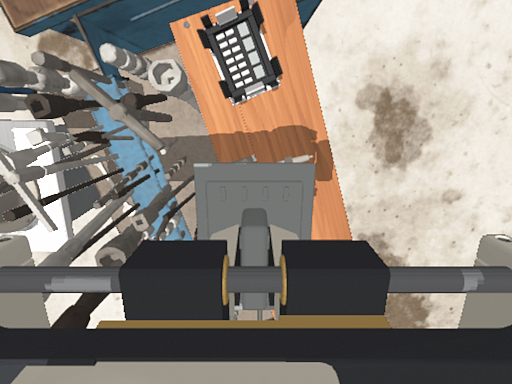

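The fuse box is seen at (240,50), with the held cover's front edge at row 163, columns 195–316. I'll turn to about 110° and go closer.

Request:
{"name": "drive_effector", "arguments": {
  "rows": [
    {"turn_vec": [0,0,-0.117]},
    {"turn_vec": [0,0,-0.117]},
    {"turn_vec": [0,0,-0.116]},
    {"d": [0.018,0.012,0.03]},
    {"d": [0.018,0.01,0.03]},
    {"d": [0.016,0.01,0.03]},
    {"d": [0,0,0.03]},
    {}
  ]
}}

```text
time: 8.05
tool_pos: [0.6215, 0.1771, 0.541]
tool_rot: [-3.125, -0.003, 1.93]
contact_force: [-0.8, -0.6, -3.2]
opening: 0.0136
grip_force: 50.9
```

Request:
{"name": "drive_effector", "arguments": {
  "rows": [
    {},
    {}
  ]
}}

```text
time: 8.22
tool_pos: [0.6214, 0.176, 0.5525]
tool_rot: [3.138, 0.001, 1.928]
contact_force: [0.5, 0.5, -0.1]
opening: 0.0136
grip_force: 50.9
```

```bash
python3 -c "
from h import *
o=robot.observe();print(o['tool_pos'],o['tool_rot'])
c=snap('wrist','w5'); snap('scene','s5'); snap('side','d5'); crop('w5',150,0,350,150,4,'w5c')"
```

```text
[0.62140921 0.17603021 0.55247477] [3.13761940e+00 1.19574122e-03 1.92846281e+00]
```

View pics/w5c.png

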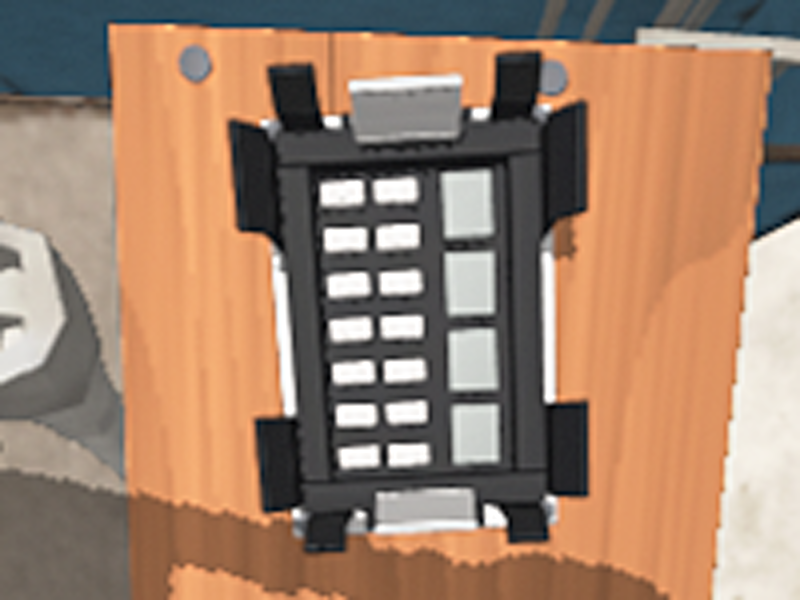

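The enlarged crop shows the box clearly: far catch top edge at crop (348,82)–(462,75), near catch (376,490)–(480,527). The side guides' outer edges are at columns 231/586 (top) and 257/588 (bottom), and the white plate edges at 275–285 and 550–555.

Run:
```python
from h import *
import pickle
c=pickle.load(open('pics/w5.pkl','rb'));print(np.round(c['pose'],4),c['fx'],c['cx'],c['cy'])
g=lambda x,y,z:onz('w5',150+x/4-.375,y/4-.375,z)
def show(n,pts,z):
    P=np.array([g(x,y,z) for x,y in pts]); print(n,z,P[:,:2].round(4).tolist(),'mid',P[:,:2].mean(0).round(4),'len',np.linalg.norm(P[1]-P[0]).round(4))
show('catch far',[(348,82),(462,75)],.205)
show('near hi',[(376,490),(478,490)],.205); show('near lo',[(376,527),(480,527)],.205); 
show('guides far side',[(231,120),(586,103)],.205)
show('guides far side2',[(240,228),(586,212)],.205)
show('guides near side',[(257,420),(588,403)],.205)
show('guides near side2',[(264,510),(588,495)],.205)
show('far end guides',[(268,67),(541,52)],.205)
show('near end guides',[(306,550),(550,540)],.205)
show('plate L',[(274,260),(284,415)],.149);show('plate R',[(555,250),(550,400)],.149)
show('plate far',[(274,260),(555,250)],.149);show('plate near',[(284,415),(550,400)],.149)
show('white corners near',[(297,530),(553,518)],.149);show('far',[(263,125),(553,110)],.149)
```

```text
[[ 0.9365  0.3342  0.1059  0.5936]
 [ 0.3506 -0.8955 -0.274   0.2525]
 [ 0.0033  0.2938 -0.9559  0.5324]
 [ 0.      0.      0.      1.    ]] 289.16236291155576 253.94966890334393 191.86378802750897
catch far 0.205 [[0.5505, 0.3211], [0.5767, 0.3325]] mid [0.5636 0.3268] len 0.0286
near hi 0.205 [[0.591, 0.23], [0.6173, 0.2398]] mid [0.6042 0.2349] len 0.0281
near lo 0.205 [[0.5944, 0.2206], [0.6215, 0.2307]] mid [0.608  0.2256] len 0.0289
guides far side 0.205 [[0.5257, 0.3027], [0.6082, 0.3377]] mid [0.5669 0.3202] len 0.0896
guides far side2 0.205 [[0.5355, 0.2797], [0.6179, 0.3147]] mid [0.5767 0.2972] len 0.0895
guides near side 0.205 [[0.5545, 0.2361], [0.6368, 0.2715]] mid [0.5957 0.2538] len 0.0896
guides near side2 0.205 [[0.5638, 0.214], [0.6463, 0.2492]] mid [0.605  0.2316] len 0.0897
far end guides 0.205 [[0.5307, 0.3172], [0.5933, 0.3442]] mid [0.562  0.3307] len 0.0681
near end guides 0.205 [[0.5782, 0.2077], [0.6411, 0.2342]] mid [0.6097 0.221 ] len 0.0683
plate L 0.149 [[0.5381, 0.2795], [0.5554, 0.2377]] mid [0.5467 0.2586] len 0.0453
plate R 0.149 [[0.6174, 0.3123], [0.6326, 0.2714]] mid [0.625  0.2918] len 0.0436
plate far 0.149 [[0.5381, 0.2795], [0.6174, 0.3123]] mid [0.5777 0.2959] len 0.0858
plate near 0.149 [[0.5554, 0.2377], [0.6326, 0.2714]] mid [0.594  0.2546] len 0.0843
white corners near 0.149 [[0.5708, 0.2052], [0.6475, 0.238]] mid [0.6091 0.2216] len 0.0834
far 0.149 [[0.5234, 0.3134], [0.6023, 0.3472]] mid [0.5628 0.3303] len 0.0858
```

Run:
```python
from h import *
import pickle
from scipy.spatial.transform import Rotation as R
o=robot.observe(); T=R.from_euler('xyz',o['tool_rot']).as_matrix(); p=o['tool_pos']; print(p,o['tool_rot'])
im=cv2.cvtColor(cv2.imread('pics/w5.png'),cv2.COLOR_BGR2LAB).astype(float)
for cx,cy,n in [(50,35,'c'),(50,-35,'c'),(50,0,'mid'),(30,35,'side'),(30,-35,'side')]:
    print(n,cx,cy,proj('w5',p+T@[cx/1e3,cy/1e3,.181]))
# scan columns for front edge and rows for side edges
for u in (225,255,285):
    print(u,im[150:180,u,0].astype(int).tolist(), im[150:180,u,2].astype(int).tolist())
for v in (180,195):
    print(v,im[v,180:205,2].astype(int).tolist(),im[v,305:330,2].astype(int).tolist()); print(im[v,180:205,0].astype(int).tolist(),im[v,305:330,0].astype(int).tolist())
```

```text
[0.62120077 0.17632538 0.55274299] [3.13618559e+00 1.25861692e-03 1.92869043e+00]
c 50 35 (np.float64(315.4715345588631), np.float64(161.05943174145222))
c 50 -35 (np.float64(191.1534135116018), np.float64(160.97263030976538))
mid 50 0 (np.float64(253.28622750525884), np.float64(161.01601269974964))
side 30 35 (np.float64(313.3263780125872), np.float64(194.92917385809542))
side 30 -35 (np.float64(193.32090305006085), np.float64(194.81778302702543))
225 [167, 166, 165, 166, 167, 168, 174, 131, 100, 106, 107, 109, 101, 114, 124, 127, 126, 127, 127, 126, 126, 126, 127, 126, 127, 126, 126, 126, 127, 129] [164, 164, 163, 164, 164, 165, 166, 157, 150, 152, 152, 154, 135, 126, 128, 129, 129, 129, 129, 128, 128, 129, 129, 128, 128, 129, 128, 129, 129, 129]
255 [118, 117, 116, 116, 117, 116, 116, 118, 116, 117, 117, 116, 110, 143, 136, 125, 126, 127, 127, 126, 125, 126, 125, 127, 126, 126, 126, 127, 126, 127] [155, 154, 153, 153, 154, 154, 154, 154, 153, 154, 154, 157, 140, 129, 128, 129, 128, 129, 129, 128, 128, 129, 128, 129, 129, 129, 129, 129, 129, 128]
285 [112, 113, 111, 112, 111, 110, 
[... 584 characters left out ...]
85, 196, 181, 138, 120, 127, 127, 125, 126, 127, 127, 126, 127, 126] [127, 126, 126, 127, 127, 127, 126, 128, 124, 109, 108, 108, 142, 172, 143, 107, 110, 109, 96, 195, 233, 220, 218, 221, 222]
195 [138, 138, 138, 137, 142, 160, 169, 169, 169, 169, 168, 168, 168, 169, 167, 136, 128, 129, 130, 130, 130, 129, 129, 129, 129] [128, 129, 128, 129, 129, 129, 129, 127, 135, 152, 153, 152, 152, 153, 153, 153, 154, 152, 137, 137, 137, 137, 138, 138, 138]
[172, 171, 172, 178, 148, 131, 172, 191, 193, 189, 185, 186, 190, 191, 170, 164, 196, 206, 204, 213, 170, 119, 125, 127, 127] [126, 128, 126, 127, 127, 127, 128, 124, 109, 109, 114, 111, 112, 114, 113, 114, 106, 66, 184, 231, 222, 219, 220, 220, 221]
```

Request:
{"name": "drive_effector", "arguments": {
  "rows": [
    {"turn_vec": [0,0,-0.047]},
    {"d": [0.036,0.002,0]},
    {"d": [0.036,0.002,0]},
    {"d": [0.0346,0.0024,0.02]},
    {"d": [0,0,0.035]},
    {"d": [0,0,0.035]},
    {"d": [0,0,0.03]},
    {"d": [0,0,0.01]}
  ]
}}

```text
time: 9.03
tool_pos: [0.5846, 0.2774, 0.4162]
tool_rot: [-3.136, -0.0, 1.977]
contact_force: [-0.4, -1.2, -2.4]
opening: 0.0137
grip_force: 50.9
```

Request:
{"name": "drive_effector", "arguments": {
  "rows": [
    {},
    {},
    {}
  ]
}}

```text
time: 9.28
tool_pos: [0.5856, 0.2774, 0.4228]
tool_rot: [3.136, 0.0, 1.976]
contact_force: [0.1, 0.1, -1.0]
opening: 0.0137
grip_force: 50.9
```

```bash
python3 -c "
from h import *
for i in range(4):
    c=snap('wrist','w6')
    o=robot.observe();print(o['tool_pos'],o['tool_rot'],o['contact_force'],o['torque'])
snap('scene','s6'); snap('side','d6'); 
crop('s6',255,165,335,225,5,'a');crop('d6',215,215,295,275,5,'b')
cv2.imwrite('pics/ab.png',np.hstack([cv2.imread('pics/a.png'),cv2.imread('pics/b.png')]))
"
```

```text
[0.58545091 0.2774372  0.42274446] [3.13636109e+00 5.27488534e-04 1.97633459e+00] [ 0.83982639 -0.64058854 -1.13033675] [ 0.03846808 -0.13132657 -0.07294426]
[0.58530883 0.27744591 0.42238311] [3.13699702e+00 4.20076492e-04 1.97641828e+00] [ 0.45414343 -0.13589407 -0.59524876] [ 0.04165638 -0.15191822 -0.02030301]
[0.58518474 0.2774999  0.42186278] [3.13787958e+00 3.45622410e-04 1.97656221e+00] [-0.22994099 -0.03859578 -0.98632177] [-0.07459152 -0.0689344   0.03255958]
[0.58509221 0.27749297 0.42139641] [3.13873080e+00 2.97934747e-04 1.97656548e+00] [-0.42092279  0.73039212 -0.89612005] [ 0.06202346 -0.13737329  0.03806199]
```

Request:
{"name": "drive_effector", "arguments": {
  "rows": [
    {"d": [-0.0006,0.0002,0.011]},
    {"d": [0,0,0.011]},
    {"d": [0,0,0.009]},
    {},
    {},
    {},
    {}
  ]
}}

```text
time: 10.17
tool_pos: [0.5855, 0.2772, 0.3895]
tool_rot: [3.14, 0.0, 1.977]
contact_force: [0.4, -0.4, -2.6]
opening: 0.0134
grip_force: 50.9
```

Request:
{"name": "drive_effector", "arguments": {
  "rows": [
    {"d": [0,0,0.003]},
    {"d": [0,0,0.002]},
    {"d": [0,0,0.001]},
    {},
    {},
    {},
    {}
  ]
}}

```text
time: 10.75
tool_pos: [0.5854, 0.2771, 0.3827]
tool_rot: [-3.142, 0.0, 1.977]
contact_force: [0.4, -1.4, -1.5]
opening: 0.0137
grip_force: 50.9
```

```bash
python3 -c "
from h import *
o=robot.observe();print(o['tool_pos'],o['tool_rot'],o['contact_force'],o['torque'])
c=snap('wrist','w7');snap('side','d7');snap('scene','s7')
crop('s7',255,155,335,215,5,'a');crop('d7',215,205,295,265,5,'b');crop('w7',90,30,410,270,1.25,'c')
v=np.hstack([cv2.imread('pics/a.png'),cv2.imread('pics/b.png')]);w=np.zeros((300,800,3),np.uint8);w[:,:400]=cv2.imread('pics/c.png')[:300]
cv2.imwrite('pics/all7.png',np.vstack([v,w]))
"
```

```text
[0.58537315 0.27705554 0.38265684] [-3.14152338e+00  1.85522271e-04  1.97675961e+00] [ 0.40343737 -1.36312826 -1.51247879] [-0.14897651 -0.22625832 -0.03412729]
```

View pics/all7.png

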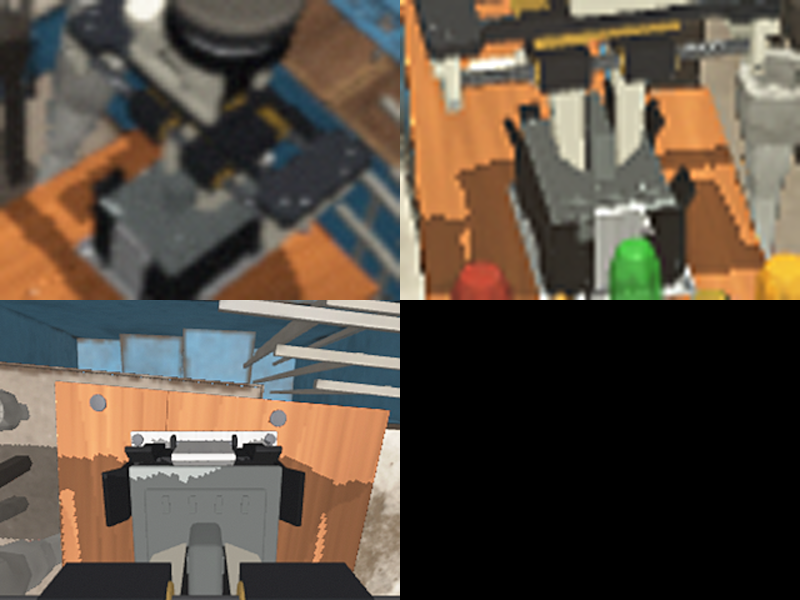

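The composite shows the cover level between the black guides, on the catches. In the wrist part it spans columns 131–280 and the side guides sit just outside. Now pressing slowly.

Request:
{"name": "drive_effector", "arguments": {
  "rows": [
    {"d": [0,0,0.001]},
    {"d": [0,0,0.001]},
    {"d": [0,0,0.001]},
    {},
    {}
  ]
}}

```text
time: 11.32
tool_pos: [0.5854, 0.2772, 0.3799]
tool_rot: [3.141, 0.0, 1.977]
contact_force: [1.3, -0.1, 1.6]
opening: 0.0134
grip_force: 51.1
```

Request:
{"name": "drive_effector", "arguments": {
  "rows": [
    {"d": [0,0,0.001]},
    {"d": [0,0,0.001]},
    {"d": [0,0,0.001]},
    {},
    {}
  ]
}}

```text
time: 11.73
tool_pos: [0.5854, 0.2771, 0.3768]
tool_rot: [3.141, 0.0, 1.977]
contact_force: [1.2, -0.8, 2.1]
opening: 0.014
grip_force: 51.2
```

Request:
{"name": "drive_effector", "arguments": {
  "rows": [
    {"d": [0,0,0.001]},
    {"d": [0,0,0.001]},
    {"d": [0,0,0.001]},
    {},
    {}
  ],
  "squeeze": 60
}}

```text
time: 12.15
tool_pos: [0.5854, 0.2771, 0.3742]
tool_rot: [3.141, 0.0, 1.977]
contact_force: [-0.5, -1.3, 6.5]
opening: 0.0138
grip_force: 61.1
```

Request:
{"name": "drive_effector", "arguments": {
  "rows": [
    {"d": [0,0,0.001]},
    {"d": [0,0,0.001]},
    {},
    {}
  ]
}}

```text
time: 12.48
tool_pos: [0.5853, 0.2771, 0.3718]
tool_rot: [3.141, 0.0, 1.977]
contact_force: [1.5, 0.4, 1.7]
opening: 0.0138
grip_force: 62.3
```

Request:
{"name": "drive_effector", "arguments": {
  "rows": [
    {"d": [0,0,0.001]},
    {"d": [0,0,0.001]},
    {"d": [0,0,0.001]},
    {},
    {}
  ]
}}

```text
time: 12.9
tool_pos: [0.5851, 0.2771, 0.3669]
tool_rot: [-3.138, -0.0, 1.977]
contact_force: [0.2, 0.5, -5.9]
opening: 0.0136
grip_force: 61.7
```

Request:
{"name": "drive_effector", "arguments": {
  "rows": [
    {"d": [0,0,0.001]},
    {"d": [0,0,0.001]},
    {},
    {}
  ]
}}

```text
time: 13.23
tool_pos: [0.5854, 0.2771, 0.3668]
tool_rot: [3.141, 0.0, 1.977]
contact_force: [1.4, -0.4, -3.3]
opening: 0.0138
grip_force: 62.0
```

Request:
{"name": "drive_effector", "arguments": {
  "rows": [
    {"d": [0,0,0.001]},
    {"d": [0,0,0.001]},
    {},
    {}
  ]
}}

```text
time: 13.57
tool_pos: [0.5853, 0.2771, 0.3647]
tool_rot: [-3.142, 0.0, 1.977]
contact_force: [-0.3, -0.2, -1.0]
opening: 0.0137
grip_force: 62.1
```

Request:
{"name": "drive_effector", "arguments": {
  "rows": [
    {"d": [0,0,0.0007]},
    {},
    {},
    {}
  ]
}}

```text
time: 13.9
tool_pos: [0.5854, 0.2771, 0.3643]
tool_rot: [3.141, 0.0, 1.977]
contact_force: [-0.1, -0.8, 1.5]
opening: 0.0137
grip_force: 62.2
```

Request:
{"name": "drive_effector", "arguments": {
  "rows": [
    {"d": [0,0,0.0006]},
    {},
    {},
    {}
  ]
}}

```text
time: 14.23
tool_pos: [0.5853, 0.2771, 0.3643]
tool_rot: [3.141, 0.0, 1.977]
contact_force: [-0.2, -0.5, 5.4]
opening: 0.0137
grip_force: 62.5
```

Request:
{"name": "drive_effector", "arguments": {
  "rows": [
    {"d": [0,0,0.0005]},
    {},
    {},
    {}
  ]
}}

```text
time: 14.57
tool_pos: [0.5852, 0.2771, 0.3643]
tool_rot: [3.14, 0.0, 1.977]
contact_force: [-1.9, 0.2, 7.9]
opening: 0.0139
grip_force: 62.6
```

Request:
{"name": "drive_effector", "arguments": {
  "rows": [
    {"d": [0,0,0.0004]},
    {},
    {},
    {},
    {},
    {}
  ]
}}

```text
time: 15.07
tool_pos: [0.5852, 0.2771, 0.3643]
tool_rot: [3.14, 0.0, 1.977]
contact_force: [-2.6, -1.9, 9.9]
opening: 0.014
grip_force: 62.8
```

```bash
python3 -c "
from h import *
F=[]
for i in range(8):
    c=snap('wrist','w8');F.append(robot.observe()['contact_force'])
print(np.mean(F,0),np.std(F,0),robot.observe()['tool_pos'],robot.observe()['tool_rot'])
snap('side','d8');snap('scene','s8')
crop('s8',255,155,335,215,5,'a');crop('d8',215,205,295,265,5,'b');crop('w8',150,80,350,230,2,'c');crop('w7',150,80,350,230,2,'c7')
r=lambda n:cv2.imread(f'pics/{n}.png')
cv2.imwrite('pics/all8.png',np.vstack([np.hstack([r('a'),r('b')]),np.hstack([r('c'),r('c7')])]))
"
```

```text
[-2.966217   -1.6779167   9.80504922] [0.38311875 0.53505735 0.26199423] [0.58518981 0.27705945 0.36430221] [3.13981464e+00 3.64223630e-04 1.97686063e+00]
```

View pics/all8.png

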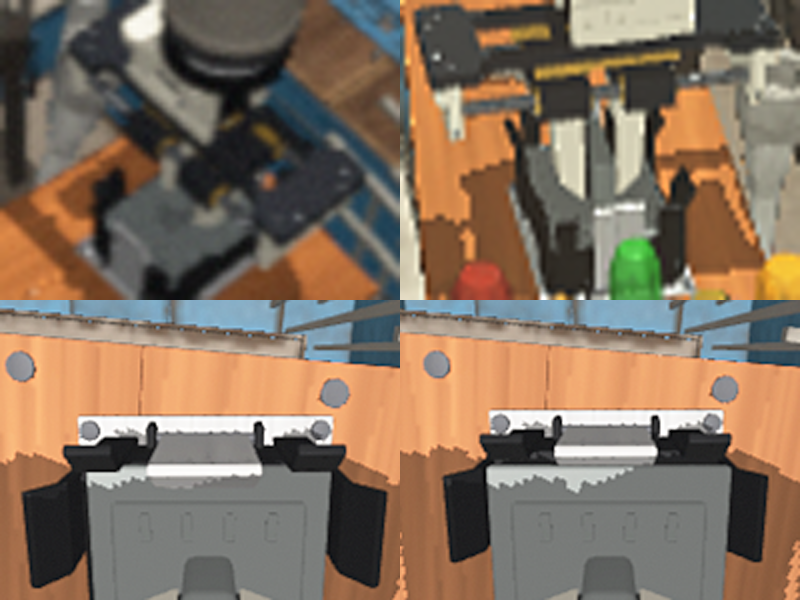

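The far catch's nose lies over the flange at (205,470). The TCP is at seat height, the tool is level within 0.002 rad, and the upward force is a steady 9.8 N.

```bash
python3 -c "
from cell import robot
print(robot.hand_in())"
```

```text
the job is handed in; nothing more can be done
None
```

The cover is seated flush on the fuse box, still gripped and pressed down with about 10 N, and the job is handed in; I saw the far catch over the flange, but the near one was hidden by the gripper, so its snap rests on the seat height and level reading, and the hand-in returned no verdict.

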